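# Unlatch the tool chest by its pop-out T-handle

## Robot

A 6-joint arm with a two-finger parallel gripper is mounted at the origin on a cart in front of the work surface, level with it; the furniture and walls round the work are solid. World frame = base frame: x ahead of the robot, y to its left, z up, the work surface at z = 0. Lengths are in m, angles in rad, forces in N, time in s.
With the tool pointing down it reaches from about 0.35 to 0.8 m from the base axis. Payload 7.3 kg.
Tool frame: the origin (TCP) lies midway between the tips of the shut fingers; the grasp point (between the pads) lies 19 mm behind it; x points along the fingers, z is the direction in which the jaws open and shut, and the axes are right-handed (so a half turn about x gives the same grasp; the last joint's range is limited). The gripper opens to 85 mm and grips with 20 to 120 N. Pads are 22 mm wide; open, the fingers measure 114 mm over their backs; the gripper's body (76 mm by 85 mm) begins 54 mm behind the grasp point. The pads swing forward as they close: fully open they stand 13 mm farther back than shut.
Start: joints at [1.025, 0.342, 1.524, -0, 1.275, -0.146], TCP at [0.204, 0.484, 0.231] pointing down, gripper open.
Joint ranges: [-2.53, 2.53], [-0.77, 2.02], [0.04, 2.7], [-1, 4.14], [0.28, 2.66], [-3.11, 3.11]. Speed limits (rad/s): [2.57, 2.57, 3.14, 3.14, 3.14, 3.14].

## Interface

Orientations are given as a unit quaternion [x, y, z, w].
In Python, from plant import robot, get_image, job_done gives the robot as it stands.
- The arm moves only by the tool play_rows, never from a script. Its argument "commands" is one flat list of numbers, 5 for each row, row after row: the shift along the tool's x, y, z in mm, then the turn about the tool's x in rad, then the opening, from -1 (shut) to 1 (fully open). In form: [x, y, z, turn, grip, x, y, z, turn, grip, ...]. A call has exactly 8 rows; each row is the pose to reach, as a shift and turn from the pose commanded when the call began, along the tool's axes at that moment; what a row does not reach only later rows make up. A row lasts 1/10 s, in which the tool goes at most 50 mm and 8.59 degrees, less where a joint would pass 70% of its speed; a pose out of reach is approached as far as the arm can. A call with a gripper value outside its range is refused whole. The fingers move at their own pace and stop on an object; the grip force is fixed at half the most. Time passes only in rows, so rows that repeat a pose let the fingers close, or fill a call up. It gives the time, the measured TCP pose, the force and the opening at its end, in the units of the state.
- robot.get_state(): the state, without advancing time (a new reading comes with each control period).
- get_image(name): name is "scene" or "top" or "wrist"; returns a dict with "image" (384x512x3 uint8, red, green, blue), "fx", "fy", "cx", "cy" (pixels), "k1" (the pictures are not rectified: a ray, as slopes to the right and down, at radius r is drawn at 1 + k1 r^2 times it, then the intrinsics apply), "view" (4x4, takes a point from world to camera coordinates). Camera axes: x right, y down, z forward; pixel columns grow to the right and rows downward; lengths in m; the calibration is good to about 2 mm. A picture is of the moment at which its call begins. There is no depth.
- job_done(): hands the job in, once; it reports no verdict.
The state is a dict: "time_s": time; "q": joint angles; "joint_velocities": joint speeds; "effort": joint torques, N m; "eef_pos": TCP position; "orientation": TCP orientation; "ft_force": force on the tool from outside, world axes, zero at the start; "moment": the same for the moment, N m; "width": finger opening in m.
Only numpy, scipy, OpenCV 4.12 (cv2) and the standard library are available. Lean on these libraries where they do the work, as an engineer would, in place of code of your own. Each camera call takes 0.05 s, during which the arm holds its last target.

## Task

Unlatch the green tool chest: push its red release button so that the black T-handle pops out of the sloping front panel, then turn the handle clockwise (seen from in front of the panel) until the lid springs ajar. Leave the handle out and turned, let go of everything, and do not knock over or push away the jar, the plaster stump or the cup standing around.

Things in the scene. Friction and masses are not known exactly. Their poses are not given: they have to be found in the camera images.
- chest: fixed, heavy green steel chest, 283 mm deep (x), 240 mm wide (y), 123 mm high; origin at the centre of its underside; its -x axis points out of its front, which faces the robot's right, give or take 20 degrees. Its front is a light grey sloping panel; the green lid lies on top behind the panel's upper edge, hinged at the rear.
- panel_face (a point): fixed point on the grey panel's face where the handle's axis meets it (chest x -60, y 0, z 87 mm). x runs up the slope, y level to the left, z square out of the panel, which slopes 35 degrees from level: a tool square to it leans 35 degrees from vertical, fingers pointing down and to chest +x. The panel reaches 62 mm up, 100 mm down the slope and 114 mm to each side.
- handle_bar (a point): centre of the T-handle's black bar, 90 mm long (point y), 18 mm wide (point x), 14 mm thick (z, square out of the panel), on a 14 mm stem; the point moves and turns with it. Shut, it lies level in a snug slot, top 1 mm above the panel face: no grip, no turn. Popped out, its underside is 13 mm, its top 27 mm off the face; grip it across its width, tool square to the panel.
- button_face (a point): centre of the face of the round red release button, 32 mm across, 64 mm down the slope from the handle's axis; z points square out of the panel. The face stands 9 mm off the panel face when not pressed.
- release (a joint): release button travel into the panel, 0 to 0.008 m; the spring takes about 1 N to start and 4.5 N fully in; at about 0.005 m the handle is set free. It springs back when let go.
- t_handle (a joint): how far the handle has popped out along the panel's normal: 0 shut and caught, 0.026 m out (its stop). A soft spring (2 to 5 N) drives it out once the button sets it free and keeps it out.
- t_turn (a joint): turn of the handle, clockwise seen from in front of the panel (right-handed about the point's -z axis): 0 as caught, 1.40 rad at its stop. It turns only when the handle is out, against about 0.15 N m of friction, and stays where it is left. From 0.8 to 0.9 rad on, the lid is unbolted.
- chest_lid (a joint): lid angle: 0 shut and bolted, 0.25 rad ajar (its stop, front edge about 35 mm up). It rises by itself on struts, within a second, when the handle has unbolted it.
- powder_jar: loose white jar with a blue screw cap, 65 mm across, 88 mm high, standing near the chest; origin at the centre of its underside; leave it alone
- plaster_stump: loose cream plaster cylinder, 65 mm across, 120 mm high, standing near the chest; origin at the centre of its underside; leave it alone
- mixing_cup: loose white cup, 73 mm across, 84 mm high, standing near the chest; origin at the centre of its underside; leave it alone

How it is judged:
On the way, in this order (a step that is already met when the one before it is completed fails the run):
1. the T-handle has popped out of its slot, not yet turned (value of joint t_handle above 0.018 m and value of joint t_turn below 0.3 rad), for 0.1 s.
2. the handle is turned and the lid has sprung ajar (value of joint t_turn above 0.75 rad and value of joint chest_lid above 0.15 rad), for 0.2 s.
At the end, for the whole second after the job is handed in: the handle is out by more than 18 mm and left turned by more than 0.75 rad, the lid stands ajar by more than 0.15 rad, the button is back out (less than 3 mm in), and the chest is not touched (all of step 2 and value of joint t_handle above 0.018 m and value of joint release below 0.003 m and contact force between the fingers and chest below 0.2 N).
It fails at once if the jar, the stump or the cup shifted by more than 20 mm or tipped over (distance of any of powder_jar, plaster_stump, mixing_cup from where it was at the start of the episode above 0.02 m or angle between any of powder_jar, plaster_stump, mixing_cup's own z axis and vertical above 0.5 rad).
It also fails if it takes over 48 s, if anything falls off the work surface, if the arm or the gripper's body presses on something with over 40 N, if the wrist force passes 120 N, or if a joint passes its speed limit or range.

## Working session

There is one attempt and no reset: what is moved stays moved. The work goes in short steps, Python scripts to look and compute and a tool call to move; the robot and the scene stay as the last step left them, time stands still between calls to the robot, and variables do not carry over. Pictures are saved under pics/ and viewed, and the job is handed in when it is done.

Besides the shell and the picture viewer there is one more tool, called after ">>>" as name(argument=value, ...) on one line, values as JSON. play_rows: Moves the arm, as the interface text tells. Its arguments: {"type":"object","properties":{"commands":{"type":"array","items":{"type":"number"}}},"required":["commands"]}

```bash
ls; mkdir -p pics; python3 - <<'E'
from plant import robot,get_image
import cv2,numpy as np
print(robot.get_state())
for n in ["scene","top","wrist"]:
    d=get_image(n); cv2.imwrite(f"pics/{n}0.png",d["image"][:,:,::-1]); print(n,{k:(np.round(v,4).tolist() if k=="view" else v) for k,v in d.items() if k!="image"})
E
```

```text
pics
{'time_s': 0.0, 'q': array([ 1.02498948e+00,  3.42714286e-01,  1.52500114e+00,  1.68635884e-05,
        1.27542267e+00, -1.46003176e-01]), 'joint_velocities': array([ 0.00027371, -0.00074518,  0.00171557, -0.00097014, -0.0005064 ,
        0.00100889]), 'effort': array([-1.46000584e-03, -4.33693492e+01, -2.46005988e+01, -5.16945911e-04,
        7.97649409e-03, -4.08299400e-06]), 'eef_pos': array([0.20411615, 0.48326162, 0.23063589]), 'orientation': array([-0.39098223,  0.58982728,  0.39052759,  0.58883349]), 'ft_force': array([-0.32984282,  0.16556033, -0.34871318]), 'moment': array([-0.03324088, -0.0091999 ,  0.00104417]), 'width': 0.08524483119202553}
scene {'fx': 376.871409014391, 'fy': 376.871409014391, 'cx': 254.2200880374698, 'cy': 183.9639474391347, 'k1': -0.05192187112346631, 'view': [[0.4707, -0.8822, 0.0122, -0.2179], [-0.661, -0.3617, -0.6575, 0.4331], [0.5844, 0.3015, -0.7534, 0.7359], [0.0, 0.0, 0.0, 1.0]]}
top {'fx': 431.8570868084716, 'fy': 431.8570868084716, 'cx': 258.8335980055413, 'cy': 199.912996981493, 'k1': 0.042704143659123346, 'view': [[0.0177, -0.9997, 0.0137, 0.0244], [-0.9869, -0.0197, -0.1604, 0.5438], [0.1606, -0.0106, -0.987, 1.4186], [0.0, 0.0, 0.0, 1.0]]}
wrist {'fx': 299.79504802660057, 'fy': 299.79504802660057, 'cx': 253.02460959180297, 'cy': 194.9788003608131, 'k1': -0.07014156486867641, 'view': [[0.3886, 0.9214, -0.0014, -0.5243], [0.8798, -0.3706, 0.2976, -0.0388], [0.2737, -0.1169, -0.9547, 0.38], [0.0, 0.0, 0.0, 1.0]]}
```

View pics/scene0.png

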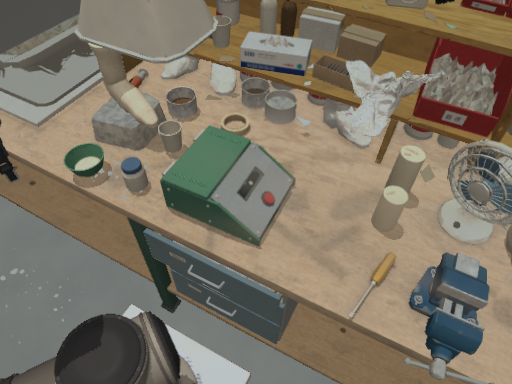

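View pics/top0.png

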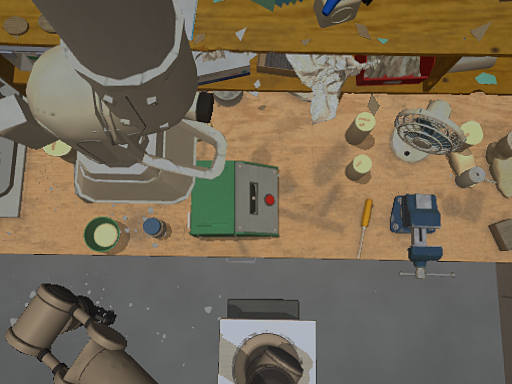

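View pics/wrist0.png

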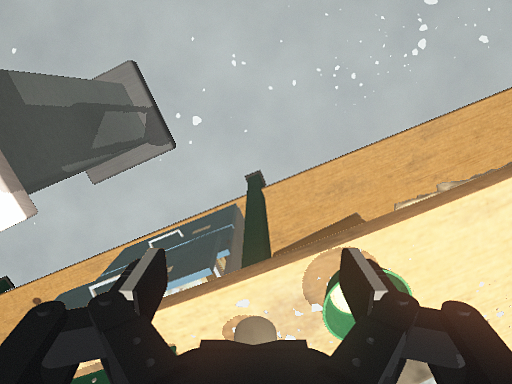

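```bash
python3 - <<'E'
import cv2
a=cv2.imread("pics/top0.png")[145:250,180:290]; cv2.imwrite("pics/topc.png",cv2.resize(a,None,fx=5.5,fy=5.5,interpolation=cv2.INTER_CUBIC))
a=cv2.imread("pics/scene0.png")[120:245,155:305]; cv2.imwrite("pics/scenec.png",cv2.resize(a,None,fx=4.5,fy=4.5,interpolation=cv2.INTER_CUBIC))
E
```

```text
(no output)
```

View pics/topc.png

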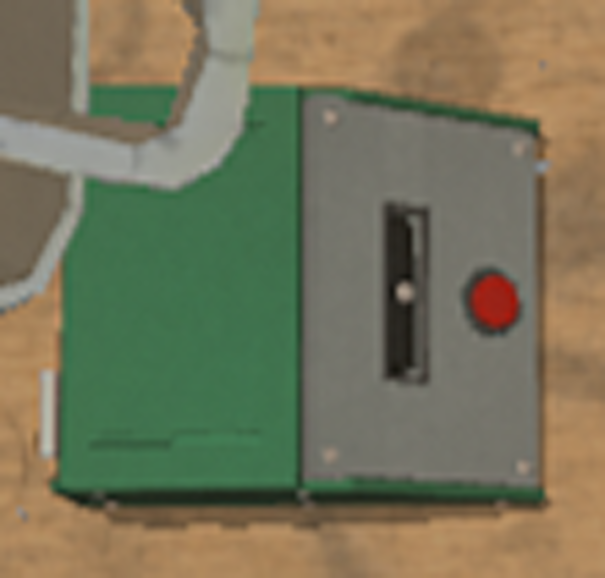

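View pics/scenec.png

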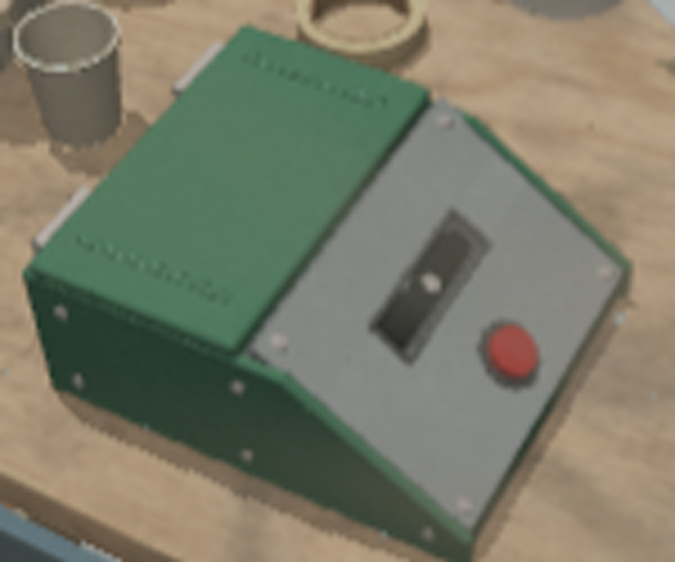

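```bash
cat > h.py <<'E'
import numpy as np, cv2
from scipy.spatial.transform import Rotation as R
from scipy.optimize import least_squares
V={'top':(431.857,258.834,199.913,0.0427041,np.array([[0.0177,-0.9997,0.0137,0.0244],[-0.9869,-0.0197,-0.1604,0.5438],[0.1606,-0.0106,-0.987,1.4186]])),
'scene':(376.8714,254.220,183.964,-0.0519219,np.array([[0.4707,-0.8822,0.0122,-0.2179],[-0.661,-0.3617,-0.6575,0.4331],[0.5844,0.3015,-0.7534,0.7359]]))}
def projV(f,cx,cy,k1,v,p):
    c=v[:3,:3]@p+v[:3,3]; x,y=c[:2]/c[2]; s=1+k1*(x*x+y*y); return np.array([f*x*s+cx,f*y*s+cy])
def proj(cam,p): return projV(*V[cam],p)
c35,s35=np.cos(np.radians(35)),np.sin(np.radians(35))
P=np.array([-.06,0,.087]);U=np.array([c35,0,s35]);N=np.array([-s35,0,c35]);Y=np.array([0,1.,0])
def pan(u,y,n): return P+(u*U+y*Y+n*N)/1000
def w(x,p): 
    Rz=R.from_euler('z',x[2]).as_matrix(); return Rz@p+np.array([x[0],x[1],0])
E
cat > fit.py <<'E'
from h import *
T=lambda a,b:((np.array([a,b])+.5)/5.5-.5+[180,145])
S=lambda a,b:((np.array([a,b])+.5)/4.5-.5+[155,120])
obs=[('top',T(493,301),pan(-64,0,9)),('top',T(405,291),pan(0,0,1)),('top',T(540,487),pan(-100,114,0)),('top',T(538,133),pan(-100,-114,0)),
('top',T(303,487),pan(62,114,0)),('top',T(303,92),pan(62,-114,0)),
('scene',S(513,352),pan(-64,0,9)),('scene',S(432,284),pan(0,0,1)),('scene',S(468,525),pan(-100,114,0)),('scene',S(628,265),pan(-100,-114,0)),
('scene',S(258,354),pan(62,114,0)),('scene',S(440,100),pan(62,-114,0))]
f=lambda x:np.concatenate([proj(c,w(x,p))-o for c,o,p in obs])
r=least_squares(f,[.38,.15,1.57],loss='soft_l1')
print(r.x); print(f(r.x).reshape(-1,2).round(1))
for n,p in (('P',pan(0,0,0)),('btn',pan(-64,0,9))): print(n,w(r.x,p).round(4))
for cam in ('top','scene'):
    r2=least_squares(lambda x:np.concatenate([proj(c,w(x,p))-o for c,o,p in obs if c==cam]),[.38,.15,1.57]);print(cam,r2.x)
E
python3 fit.py
```

```text
[0.54053453 0.11559009 1.60339562]
[[ 0.6 -0.2]
 [-0.4  0.4]
 [-0.5  0.6]
 [-1.5 -0.9]
 [ 2.3 -1.3]
 [ 1.8  0.3]
 [ 0.8 -0.4]
 [-0.2  0.1]
 [ 0.3  2.6]
 [-1.1  0.7]
 [-0.9 -0.8]
 [-0.1 -0.6]]
P [0.5425 0.0556 0.087 ]
btn [ 0.5444 -0.0019  0.0577]
top [0.54027415 0.1169636  1.59704296]
scene [0.54158513 0.11565666 1.60542474]
```

```bash
python3 - <<'E'
import cv2
a=cv2.imread("pics/top0.png")[0:260,0:260]; cv2.imwrite("pics/topd.png",cv2.resize(a,None,fx=2.3,fy=2.3,interpolation=cv2.INTER_CUBIC))
a=cv2.imread("pics/scene0.png")[0:210,40:310]; cv2.imwrite("pics/scened.png",cv2.resize(a,None,fx=2.8,fy=2.8,interpolation=cv2.INTER_CUBIC))
E
```

```text
(no output)
```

View pics/topd.png

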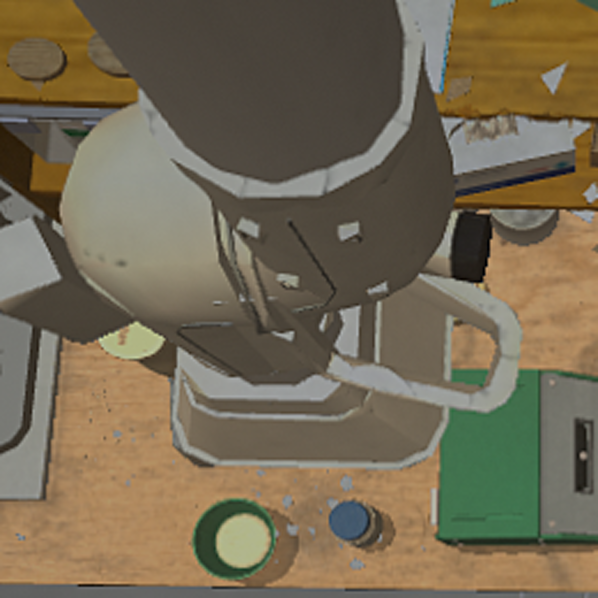

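View pics/scened.png

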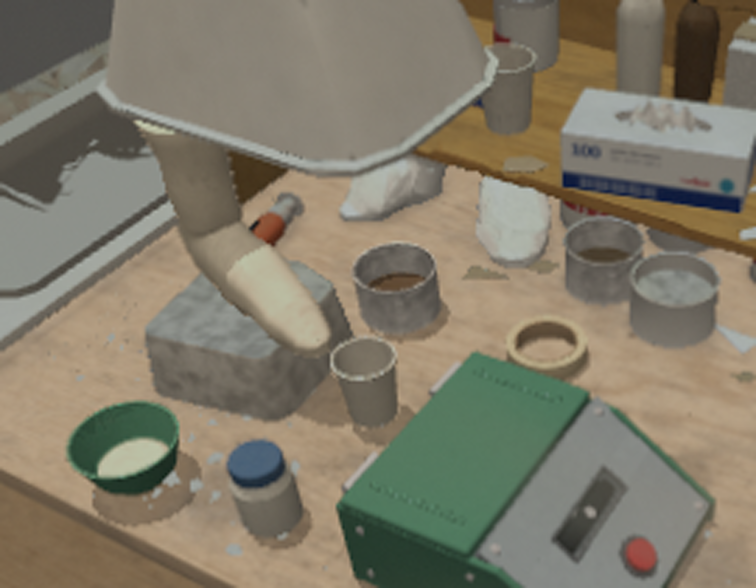

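```bash
python3 - <<'E'
from h import *
def tri(a,b):
    r=least_squares(lambda p:np.r_[proj('top',p)-a,proj('scene',p)-b],[.5,.3,.4]);return r.x.round(3),r.fun.round(1)
print(tri((191,199),(156,59)));print(tri((78,198),(77.5,32)));print(tri((194,124),(215,25)))
M=R.from_quat([-0.39098223,0.58982728,0.39052759,0.58883349]).as_matrix();print(M.round(3))
# cams
for c in V: v=V[c][4]; print(c,-v[:,:3].T@v[:,3])
def ground(cam,uv,z):
    r=least_squares(lambda p:proj(cam,np.r_[p,z])-uv,[.5,.0]);return r.x.round(3)
print('stump',ground('top',(358,165),.12),ground('scene',(397,193),.12), 'jar',ground('top',(153,227),.088))
print('cup rim',ground('scene',(170,127),.084),'far stump',ground('top',(364,121),.12))
E
```

```text
(array([0.466, 0.215, 0.449]), array([-4.9,  4.3,  5.2, -0.9]))
(array([0.482, 0.476, 0.433]), array([ 2. , -2.4, -2.8,  0.6]))
(array([0.668, 0.212, 0.432]), array([-2.2,  1.5,  2.4, -0.3]))
[[-0.001 -0.921  0.389]
 [-0.001  0.389  0.921]
 [-1.     0.    -0.002]]
top [0.30841718 0.0501427  1.48704944]
scene [-0.04121533 -0.25745296  0.84184869]
stump [ 0.652 -0.285] [ 0.665 -0.299] jar [0.441 0.375]
cup rim [0.627 0.382] far stump [ 0.802 -0.307]
```

```bash
python3 - <<'E'
from h import *
def ground(cam,uv,z):
    r=least_squares(lambda p:proj(cam,np.r_[p,z])-uv,[.5,.0]);return r.x
for uv in ((226,152),(215,178)):
  for z in (.3,.4,.45,.5,.55,.6,.7,.8):
    p=np.r_[ground('top',uv,z),z];print(uv,p.round(3),proj('scene',p).round(0))
E
```

```text
(226, 152) [0.637 0.133 0.3  ] [241.  89.]
(226, 152) [0.609 0.126 0.4  ] [237.  58.]
(226, 152) [0.595 0.122 0.45 ] [235.  40.]
(226, 152) [0.582 0.119 0.5  ] [232.  20.]
(226, 152) [0.568 0.115 0.55 ] [230.  -3.]
(226, 152) [0.554 0.112 0.6  ] [226. -29.]
(226, 152) [0.526 0.105 0.7  ] [218. -92.]
(226, 152) [0.499 0.098 0.8  ] [ 207. -176.]
(215, 178) [0.561 0.161 0.3  ] [215. 102.]
(215, 178) [0.54  0.152 0.4  ] [210.  70.]
(215, 178) [0.529 0.147 0.45 ] [208.  51.]
(215, 178) [0.519 0.143 0.5  ] [205.  30.]
(215, 178) [0.508 0.138 0.55 ] [201.   7.]
(215, 178) [0.497 0.133 0.6  ] [198. -20.]
(215, 178) [0.476 0.124 0.7  ] [188. -86.]
(215, 178) [0.455 0.115 0.8  ] [ 176. -173.]
```

```bash
cat > go.py <<'E'
# usage: go.py x y z(m) az(deg of tool y)
import sys
from h import *
from plant import robot
s=robot.get_state(); M=R.from_quat(s['orientation']).as_matrix(); p=np.array(s['eef_pos'])
az=np.degrees(np.arctan2(M[1,1],M[0,1]))
print('t',s['time_s'],'tcp',p.round(4),'az',az.round(2),'q',np.round(s['q'],3),'F',np.round(s['ft_force'],2),'w',round(s['width'],4)); print('toolx',M[:,0].round(4))
a=[float(v) for v in sys.argv[1:]]
while len(a)>=3:
    print('target',a[:3],'delta mm',(M.T@(np.array(a[:3])-p)*1000).round(1)); a=a[3:]
if a: print('turn',np.radians(az-a[0]).round(3))
E
python3 go.py .40 .05 .24 .545 -.0 .24 91.8
```

```text
t 0.15 tcp [0.2042 0.4834 0.2308] az 157.09 q [ 1.025  0.343  1.525  0.     1.275 -0.146] F [-0.26  0.35  0.08] w 0.0853
toolx [-6.e-04 -1.e-03 -1.e+00]
target [0.4, 0.05, 0.24] delta mm [  -8.9 -349.1 -323. ]
target [0.545, -0.0, 0.24] delta mm [  -8.9 -502.1 -312.6]
turn 1.14
```

>>> play_rows(commands=[-9, -22, -20, 0.07, -1, -9, -55, -50, 0.17, -1, -9, -87, -81, 0.28, -1, -9, -120, -111, 0.4, -1, -9, -153, -141, 0.51, -1, -9, -185, -172, 0.62, -1, -9, -218, -202, 0.73, -1, -9, -240, -222, 0.8, -1])

```text
time_s: 0.95
eef_pos: [0.3395, 0.1834, 0.2403]
orientation: [-0.129, 0.695, 0.128, 0.695]
ft_force: [-0.3, 1.7, -0.6]
width: 0.0001
```

```bash
python3 go.py .40 .0 .24 .545 -.0 .24 91.8
```

```text
t 0.95 tcp [0.3395 0.1834 0.2403] az 110.95 q [ 0.296  0.074  1.847 -0.     1.22  -0.069] F [-0.3   1.68 -0.57] w 0.0001
toolx [ 3.e-04 -3.e-04 -1.e+00]
target [0.4, 0.0, 0.24] delta mm [   0.4 -192.9   -9.1]
target [0.545, -0.0, 0.24] delta mm [   0.4 -244.8  126.3]
turn 0.334
```

>>> play_rows(commands=[0, -30, -2, 0.05, -1, 0, -70, -5, 0.1, -1, 0, -110, -5, 0.15, -1, 0, -150, 0, 0.2, -1, 0, -190, 25, 0.25, -1, 0, -220, 65, 0.3, -1, 0, -240, 100, 0.334, -1, 0, -254, 122, 0.334, -1])

```text
time_s: 1.75
eef_pos: [0.547, -0.0078, 0.2395]
orientation: [-0.012, 0.707, 0.012, 0.707]
ft_force: [-0.3, -0.8, 0.2]
width: 0.0001
```

```bash
python3 go.py .5445 -.010 .1 91.8; python3 - <<'E'
from plant import get_image
import cv2,pickle
for n in ("wrist","scene"):
    d=get_image(n); cv2.imwrite(f"pics/{n}1.png",d["image"][:,:,::-1]); 
    if n=="wrist": pickle.dump({k:v for k,v in d.items() if k!="image"},open("w1.pkl","wb"))
E
```

```text
t 1.75 tcp [ 0.547  -0.0078  0.2395] az 91.99 q [-0.154  0.376  1.449  0.     1.316 -0.189] F [-0.28 -0.82  0.24] w 0.0001
toolx [-2.e-04  2.e-04 -1.e+00]
target [0.5445, -0.01, 0.1] delta mm [139.5  -2.1  -2.5]
turn 0.003
```

View pics/wrist1.png

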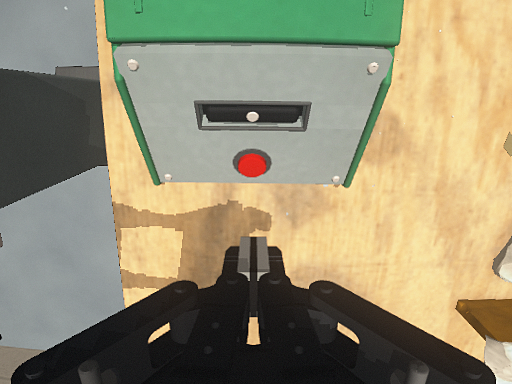

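View pics/scene1.png

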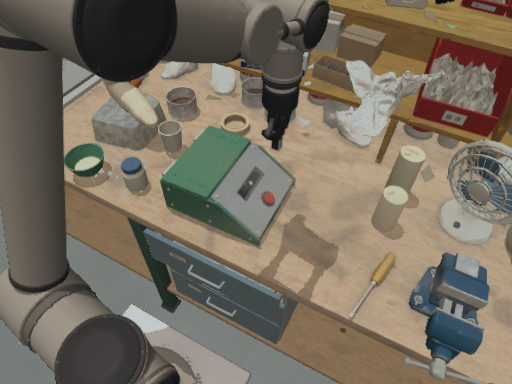

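```bash
python3 - <<'E'
import cv2
a=cv2.imread("pics/wrist1.png")[30:200,100:400]; cv2.imwrite("pics/wrist1c.png",cv2.resize(a,None,fx=2.6,fy=2.6,interpolation=cv2.INTER_CUBIC))
E
```

```text
(no output)
```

View pics/wrist1c.png

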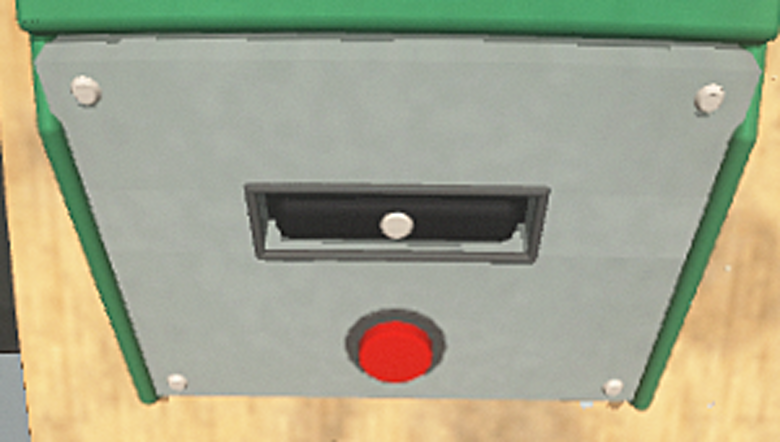

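```bash
cat > fit2.py <<'E'
from h import *
import pickle
d=pickle.load(open("w1.pkl","rb"));V['wrist']=(d['fx'],d['cx'],d['cy'],d['k1'],np.array(d['view']))
T=lambda a,b:((np.array([a,b])+.5)/5.5-.5+[180,145])
S=lambda a,b:((np.array([a,b])+.5)/4.5-.5+[155,120])
W=lambda a,b:((np.array([a,b])+.5)/2.6-.5+[100,30])
obs=[('top',T(493,301),pan(-64,0,9)),('top',T(405,291),pan(0,0,1)),
('scene',S(513,352),pan(-64,0,9)),('scene',S(432,284),pan(0,0,1)),('scene',S(628,265),pan(-100,-114,0)),('scene',S(440,100),pan(62,-114,0)),
('wrist',W(396,350),pan(-64,0,9)),('wrist',W(397,225),pan(0,0,1)),('wrist',W(153,396),pan(-100,114,0)),('wrist',W(637,400),pan(-100,-114,0))]
for cams in (('wrist',),('wrist','top','scene')):
    o_=[o for o in obs if o[0] in cams]
    f=lambda x:np.concatenate([proj(c,w(x,p))-o for c,o,p in o_])
    r=least_squares(f,[.54,.115,1.6],loss='soft_l1')
    print(r.x); print(f(r.x).reshape(-1,2).round(1).tolist())
    for n,p in (('P',pan(0,0,0)),('btn',pan(-64,0,9))): print(n,w(r.x,p).round(4))
for cam in ('wrist',): print('tcp px',proj(cam,np.array([.547,-.0078,.2395])))
E
python3 fit2.py
```

```text
[0.54215904 0.11610177 1.59659785]
[[-0.1, 3.3], [-0.1, -0.4], [0.2, -0.4], [0.1, -0.2]]
P [0.5437 0.0561 0.087 ]
btn [ 0.5452 -0.0014  0.0577]
[0.54199539 0.11604165 1.59702409]
[[0.4, -0.4], [-0.6, 0.0], [0.8, -0.7], [-0.1, -0.3], [-0.9, 0.6], [0.3, -0.8], [-0.2, 3.4], [-0.3, -0.4], [0.1, -0.3], [0.0, -0.2]]
P [0.5436 0.0561 0.087 ]
btn [ 0.5451 -0.0015  0.0577]
tcp px [253.35054874 251.61348359]
```

>>> play_rows(commands=[30, 0, 0, 0, -1, 70, -1, -1, 0, -1, 110, -3, -2, 0, -1, 140, -4, -2, 0, -1, 155, -5, -2, 0, -1, 163, -5, -2, 0, -1, 167, -5, -2, 0, -1, 167, -5, -2, 0, -1])

```text
time_s: 2.65
eef_pos: [0.543, -0.0117, 0.0737]
orientation: [-0.013, 0.707, 0.013, 0.707]
ft_force: [-0.3, 0.4, 0.7]
width: -0.0
```

```bash
python3 go.py .5453 -.0125 .0725;  python3 - <<'E'
from plant import get_image
import cv2
d=get_image("wrist"); cv2.imwrite("pics/wrist2.png",d["image"][:,:,::-1]) 
d=get_image("scene"); cv2.imwrite("pics/scene2.png",cv2.resize(d["image"][100:260,150:350,::-1],None,fx=4,fy=3.75,interpolation=cv2.INTER_CUBIC)) 
E
```

```text
t 2.65 tcp [ 0.543  -0.0117  0.0737] az 92.13 q [-0.163  0.549  1.674  0.     0.918 -0.2  ] F [-0.26  0.37  0.68] w -0.0
toolx [ 4.e-04  0.e+00 -1.e+00]
target [0.5453, -0.0125, 0.0725] delta mm [ 1.2 -0.9  2.3]
```

View pics/wrist2.png

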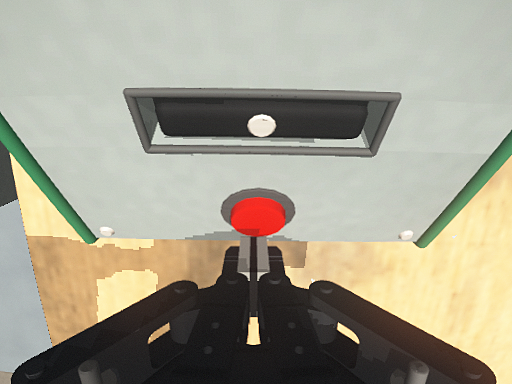

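View pics/scene2.png

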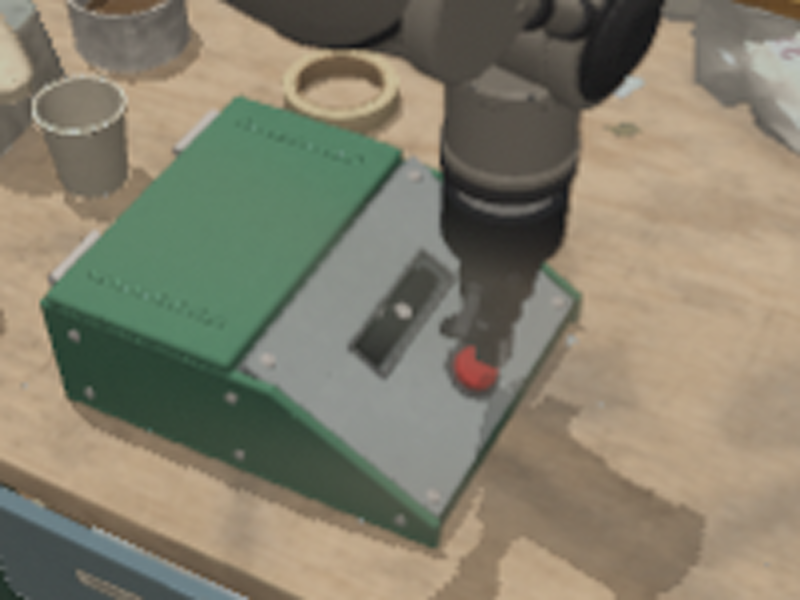

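>>> play_rows(commands=[3, 2, 1, 0, -1, 6, 4, 2, 0, -1, 8, 5.5, 2, 0, -1, 10, 7, 2, 0, -1, 11.5, 8, 2, 0, -1, 13, 9, 2, 0, -1, 14, 9.8, 2, 0, -1, 14, 9.8, 2, 0, -1])

```text
time_s: 3.55
eef_pos: [0.5446, -0.002, 0.0594]
orientation: [-0.013, 0.707, 0.013, 0.707]
ft_force: [-1.2, -2.3, 3.7]
width: -0.0001
```

```bash
python3 go.py .5453 -.0 .056; python3 - <<'E'
from plant import get_image
import cv2
d=get_image("wrist"); cv2.imwrite("pics/wrist3.png",d["image"][:,:,::-1]) 
E
```

```text
t 3.55 tcp [ 0.5446 -0.002   0.0594] az 92.12 q [-0.144  0.572  1.682 -0.     0.888 -0.181] F [-1.15 -2.33  3.72] w -0.0001
toolx [ 2.e-04 -1.e-04 -1.e+00]
target [0.5453, -0.0, 0.056] delta mm [3.4 2.  0.7]
```

View pics/wrist3.png

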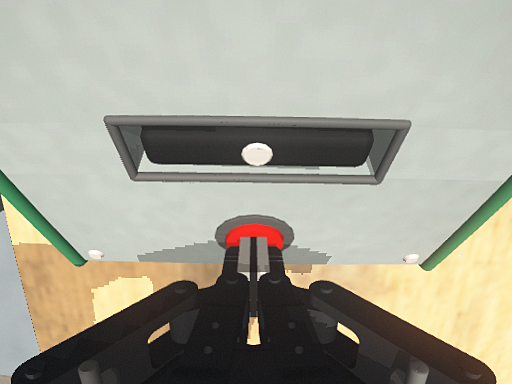

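>>> play_rows(commands=[1, 0.7, 0, 0, -1, 2, 1.4, 0, 0, -1, 3, 2, 0, 0, -1, 4, 2.7, 0, 0, -1, 4, 2.7, 0, 0, -1, 4, 2.7, 0, 0, -1, 4, 2.7, 0, 0, -1, 4, 2.7, 0, 0, -1])

```text
time_s: 4.4
eef_pos: [0.5447, 0.0001, 0.0562]
orientation: [-0.013, 0.707, 0.013, 0.707]
ft_force: [-3.9, -3.7, 11.1]
width: 0.0
```

```bash
python3 go.py .5453 -.0 .056; python3 - <<'E'
from plant import get_image
import cv2
d=get_image("wrist"); cv2.imwrite("pics/wrist4.png",d["image"][:,:,::-1]) 
E
```

```text
t 4.4 tcp [5.447e-01 1.000e-04 5.620e-02] az 92.13 q [-1.400e-01  5.770e-01  1.684e+00 -1.000e-03  8.800e-01 -1.770e-01] F [-3.86 -3.74 11.12] w 0.0
toolx [ 7.e-04 -9.e-04 -1.e+00]
target [0.5453, -0.0, 0.056] delta mm [ 0.2 -0.1  0.6]
```

View pics/wrist4.png

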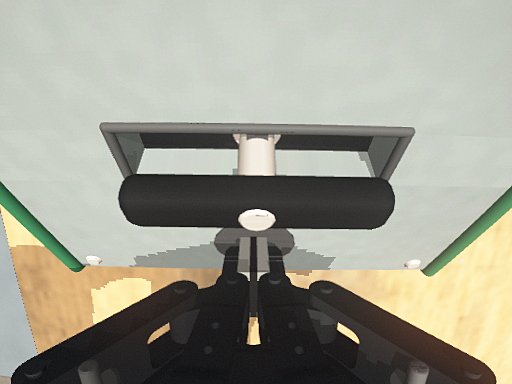

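>>> play_rows(commands=[-2, -4, 0, 0, -1, -6, -9, 0, 0, -1, -12, -18, 0, 0, -1, -22, -28, 0, 0, -1, -45, -36, 0, 0, -1, -70, -36, 0, 0, -1, -90, -36, 0, 0, -1, -90, -36, 0, 0, -1])

```text
time_s: 5.25
eef_pos: [0.5476, -0.0363, 0.1486]
orientation: [-0.013, 0.705, 0.012, 0.709]
ft_force: [0.1, 0.1, -0.8]
width: 0.0
```

```bash
cat > tgt.py <<'E'
from h import *
X=[0.542,0.116,1.597]
h,hw=10.5,9
def tcp(u,y,n): # inner downhill bottom corner at (u,y,n) -> TCP world
    p=pan(u,y,n)+np.array([h,-hw,0])/1000
    return w(X,p)
def arc(th,s=34,off=9):
    e=np.array([-np.sin(th),-np.cos(th)]);d=np.array([-np.cos(th),np.sin(th)])
    return s*e-off*d
E
python3 - <<'E'
from tgt import *
print('start',tcp(16,-34,21).round(4))
for th in np.arange(0,1.36,.15): print(th.round(2),tcp(*arc(th),21).round(4))
from plant import get_image,robot
s=robot.get_state();M=R.from_quat(s['orientation']).as_matrix()
d=get_image("scene"); cv2.imwrite("pics/scene5.png",cv2.resize(d["image"][100:260,150:350,::-1],None,fx=4,fy=3.75,interpolation=cv2.INTER_CUBIC)) 
v=np.array(get_image("wrist")["view"]);c=-v[:3,:3].T@v[:3,3]; print('cam in tool',M.T@(c-s['eef_pos']),s['eef_pos'],s['ft_force'])
E
```

```text
start [0.5863 0.0687 0.1134]
0.0 [0.5864 0.063  0.1094]
0.15 [0.5875 0.0588 0.1064]
0.3 [0.5878 0.0544 0.1034]
0.45 [0.5873 0.0501 0.1004]
0.6 [0.586  0.0459 0.0975]
0.75 [0.584  0.0419 0.0947]
0.9 [0.5812 0.0382 0.0921]
1.05 [0.5779 0.0349 0.0899]
1.2 [0.5739 0.032  0.0879]
1.35 [0.5695 0.0296 0.0863]
cam in tool [-0.14108084  0.07649695 -0.0006862 ] [ 0.54759837 -0.03634874  0.14860009] [ 0.12425953  0.08272671 -0.75137868]
```

View pics/scene5.png

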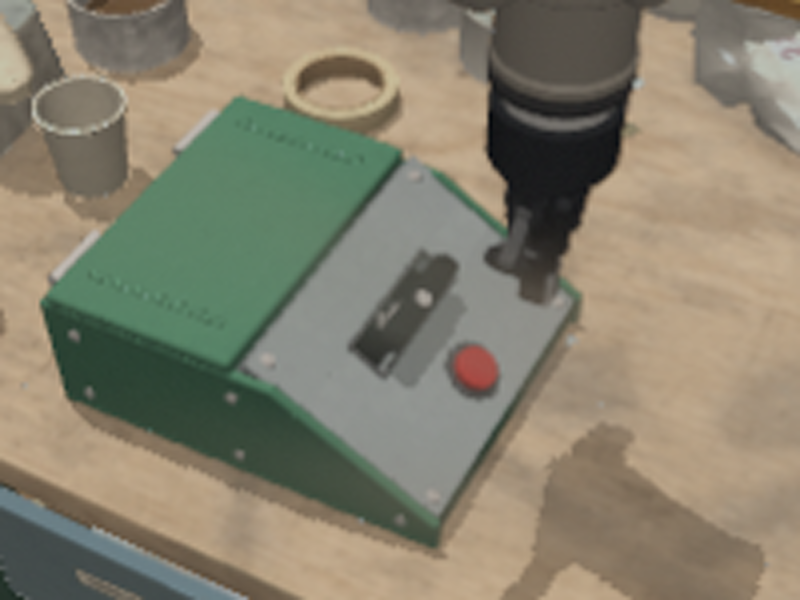

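```bash
python3 go.py .5863 .0687 .1134
```

```text
t 5.35 tcp [ 0.5458 -0.0358  0.1455] az 92.09 q [-0.206  0.463  1.588  0.     1.09  -0.242] F [-0.09  0.28 -0.52] w -0.0001
toolx [ 7.e-04 -1.e-04 -1.e+00]
target [0.5863, 0.0687, 0.1134] delta mm [ 32.1 102.9  44.2]
```

>>> play_rows(commands=[-20, 5, 10, 0, -1, -30, 30, 25, 0, -1, -30, 65, 44, 0, -1, -30, 95, 44, 0, -1, -25, 105, 44, 0, -1, -10, 105, 44, 0, -1, 2, 105, 44, 0, -1, 2, 105, 44, 0, -1])

```text
time_s: 6.15
eef_pos: [0.5843, 0.0706, 0.1405]
orientation: [-0.013, 0.709, 0.013, 0.705]
ft_force: [-0.3, -0.3, -0.2]
width: -0.0
```

```bash
python3 go.py .5863 .0687 .1134; python3 - <<'E'
from plant import get_image
import cv2
d=get_image("wrist"); cv2.imwrite("pics/wrist6.png",d["image"][:,:,::-1]) 
d=get_image("scene"); cv2.imwrite("pics/scene6.png",cv2.resize(d["image"][100:260,150:350,::-1],None,fx=4,fy=3.75,interpolation=cv2.INTER_CUBIC)) 
E
```

```text
t 6.15 tcp [0.5843 0.0706 0.1405] az 92.09 q [-0.01   0.542  1.466 -0.     1.14  -0.046] F [-0.32 -0.35 -0.18] w -0.0
toolx [-5.4e-03 -1.0e-04 -1.0e+00]
target [0.5863, 0.0687, 0.1134] delta mm [27.1 -2.   2.1]
```

View pics/wrist6.png

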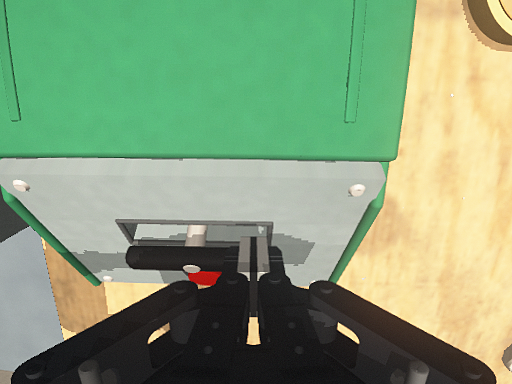

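View pics/scene6.png

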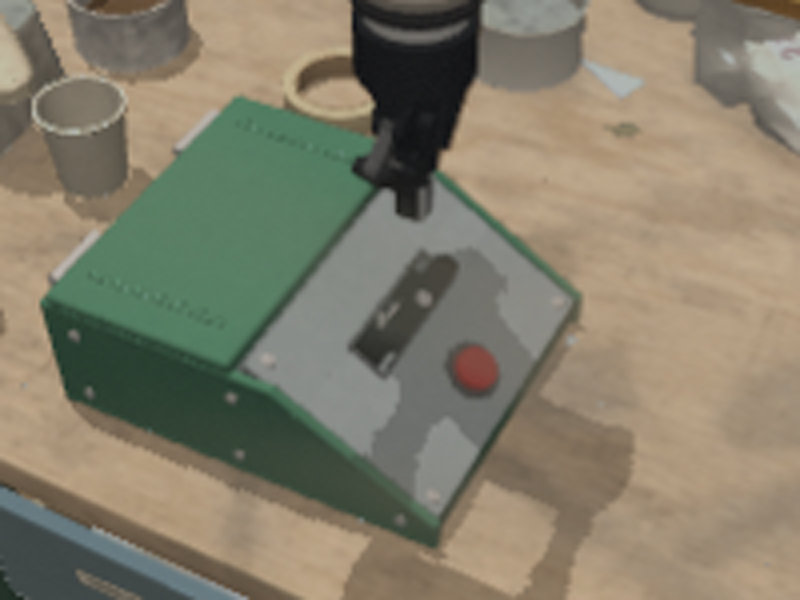

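>>> play_rows(commands=[5, 0, 0, 0, -1, 12, 0, 0, 0, -1, 18, 0, 0, 0, -1, 23, 0, 0, 0, -1, 27, 0, 0, 0, -1, 30, 0, 0, 0, -1, 30, 0, 0, 0, -1, 30, 0, 0, 0, -1])

```text
time_s: 7.05
eef_pos: [0.586, 0.0713, 0.1134]
orientation: [-0.013, 0.707, 0.013, 0.707]
ft_force: [0.7, -0.1, 0.8]
width: 0.0002
```

```bash
python3 go.py .5863 .0687 .1134 .5875 .0588 .1064 .5878 .0544 .1034  .586 .0459 .0975 .584 .0419 .0947 .5812 .0382 .0921 .5779 .0349 .0899 .5739 .0320 .0879; python3 - <<'E'
from plant import get_image
import cv2
d=get_image("wrist"); cv2.imwrite("pics/wrist7.png",d["image"][:,:,::-1]) 
E
```

```text
t 7.05 tcp [0.586  0.0713 0.1134] az 92.12 q [-0.009  0.571  1.496  0.     1.074 -0.046] F [ 0.7  -0.07  0.81] w 0.0002
toolx [ 2.e-04  1.e-04 -1.e+00]
target [0.5863, 0.0687, 0.1134] delta mm [ 0.  -2.6  0.2]
target [0.5875, 0.0588, 0.1064] delta mm [  7.  -12.6   1. ]
target [0.5878, 0.0544, 0.1034] delta mm [ 10.  -17.    1.2]
target [0.586, 0.0459, 0.0975] delta mm [ 15.9 -25.4  -1. ]
target [0.584, 0.0419, 0.0947] delta mm [ 18.7 -29.3  -3.1]
target [0.5812, 0.0382, 0.0921] delta mm [ 21.3 -32.9  -6. ]
target [0.5779, 0.0349, 0.0899] delta mm [ 23.5 -36.1  -9.5]
target [0.5739, 0.032, 0.0879] delta mm [ 25.5 -38.9 -13.6]
```

View pics/wrist7.png

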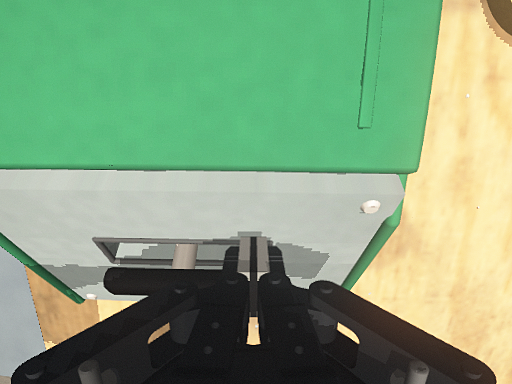

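>>> play_rows(commands=[0, -2.5, 0, 0, -1, 2, -5, 0, 0, -1, 4, -8, 0.5, 0, -1, 6, -11, 1, 0, -1, 7, -12.5, 1, 0, -1, 8.5, -15, 1, 0, -1, 10, -17, 1, 0, -1, 10, -17, 1, 0, -1])

```text
time_s: 7.9
eef_pos: [0.588, 0.0542, 0.1033]
orientation: [-0.013, 0.707, 0.013, 0.707]
ft_force: [1.8, 3.3, 1.6]
width: 0.0001
```

```bash
python3 go.py   .5878 .0544 .1034  .586 .0459 .0975 .584 .0419 .0947 .5812 .0382 .0921 .5779 .0349 .0899 .5739 .0320 .0879 .5695 .0296 .0863; python3 - <<'E'
from plant import get_image
import cv2
d=get_image("wrist"); cv2.imwrite("pics/wrist8.png",d["image"][:,:,::-1]) 
d=get_image("scene"); cv2.imwrite("pics/scene8.png",cv2.resize(d["image"][100:260,150:350,::-1],None,fx=4,fy=3.75,interpolation=cv2.INTER_CUBIC)) 
E
```

```text
t 7.9 tcp [0.588  0.0542 0.1033] az 92.11 q [-0.038  0.583  1.507  0.     1.051 -0.075] F [1.76 3.26 1.65] w 0.0001
toolx [ 1.e-03  1.e-04 -1.e+00]
target [0.5878, 0.0544, 0.1034] delta mm [-0.1  0.2 -0.2]
target [0.586, 0.0459, 0.0975] delta mm [ 5.8 -8.3 -2.3]
target [0.584, 0.0419, 0.0947] delta mm [  8.6 -12.2  -4.4]
target [0.5812, 0.0382, 0.0921] delta mm [ 11.2 -15.8  -7.4]
target [0.5779, 0.0349, 0.0899] delta mm [ 13.4 -19.  -10.8]
target [0.5739, 0.032, 0.0879] delta mm [ 15.4 -21.7 -14.9]
target [0.5695, 0.0296, 0.0863] delta mm [ 17.  -23.9 -19.4]
```

View pics/wrist8.png

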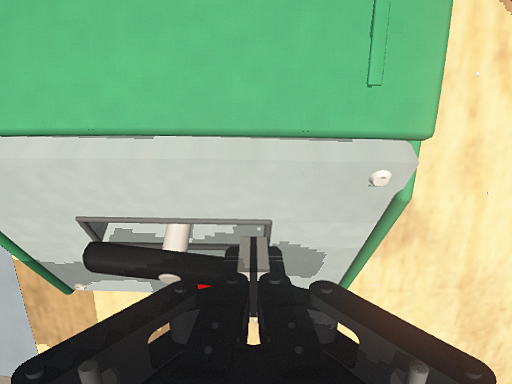

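View pics/scene8.png

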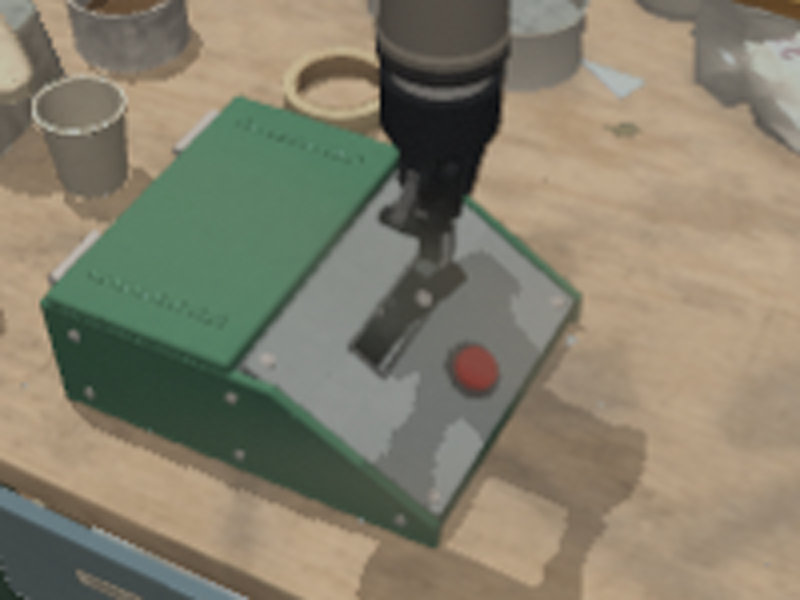

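>>> play_rows(commands=[3, -4.2, -0.8, 0, -1, 5.8, -8.3, -2.3, 0, -1, 7.2, -10.3, -3.3, 0, -1, 8.6, -12.2, -4.4, 0, -1, 10, -14, -5.8, 0, -1, 11.2, -15.8, -7.4, 0, -1, 12.3, -17.4, -9, 0, -1, 12.3, -17.4, -9, 0, -1])

```text
time_s: 8.8
eef_pos: [0.5808, 0.0361, 0.0913]
orientation: [-0.013, 0.706, 0.013, 0.708]
ft_force: [5.9, 1.2, -0.9]
width: -0.0001
```

```bash
python3 go.py  .5812 .0382 .0921 .5779 .0349 .0899 .5739 .0320 .0879 .5695 .0296 .0863; python3 - <<'E'
from plant import get_image
import cv2
d=get_image("wrist"); cv2.imwrite("pics/wrist9.png",d["image"][:,:,::-1]) 
d=get_image("scene"); cv2.imwrite("pics/scene9.png",cv2.resize(d["image"][100:260,150:350,::-1],None,fx=4,fy=3.75,interpolation=cv2.INTER_CUBIC)) 
E
```

```text
t 8.8 tcp [0.5808 0.0361 0.0913] az 92.11 q [-0.069  0.583  1.547 -0.     1.008 -0.106] F [ 5.87  1.24 -0.86] w -0.0001
toolx [ 4.e-03 -5.e-04 -1.e+00]
target [0.5812, 0.0382, 0.0921] delta mm [-0.8  2.   0.5]
target [0.5779, 0.0349, 0.0899] delta mm [ 1.4 -1.1 -3. ]
target [0.5739, 0.032, 0.0879] delta mm [ 3.4 -3.9 -7.1]
target [0.5695, 0.0296, 0.0863] delta mm [  5.   -6.1 -11.6]
```

View pics/wrist9.png

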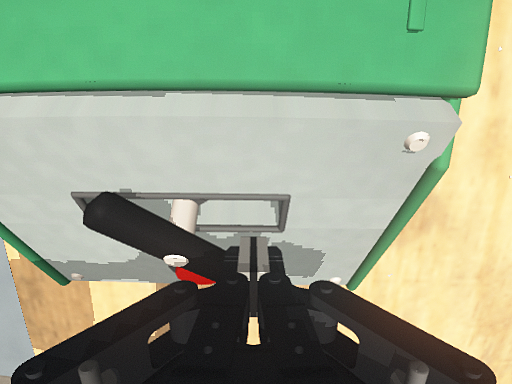

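View pics/scene9.png

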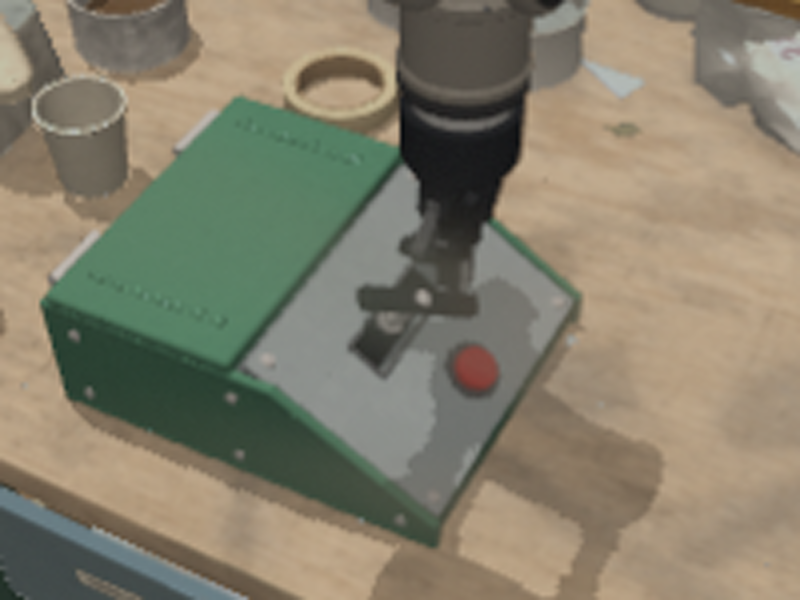

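>>> play_rows(commands=[1, -1, -2, 0, -1, 2, -2, -4, 0, -1, 3, -3.5, -6, 0, -1, 3.5, -4.5, -8, 0, -1, 4, -5.5, -10, 0, -1, 4.5, -6, -12, 0, -1, 4.5, -6, -14, 0, -1, 4.5, -6, -14, 0, -1])

```text
time_s: 9.7
eef_pos: [0.5692, 0.0289, 0.0874]
orientation: [-0.014, 0.704, 0.012, 0.71]
ft_force: [11.9, -1.2, -4.4]
width: -0.0001
```

```bash
python3 go.py  .5695 .0296 .0863; python3 - <<'E'
from plant import get_image
import cv2
d=get_image("wrist"); cv2.imwrite("pics/wrist10.png",d["image"][:,:,::-1]) 
d=get_image("scene"); cv2.imwrite("pics/scene10.png",cv2.resize(d["image"][100:260,150:350,::-1],None,fx=4,fy=3.75,interpolation=cv2.INTER_CUBIC)) 
E
```

```text
t 9.7 tcp [0.5692 0.0289 0.0874] az 92.11 q [-8.300e-02  5.670e-01  1.591e+00 -1.000e-03  9.740e-01 -1.190e-01] F [11.93 -1.24 -4.36] w -0.0001
toolx [ 0.0091 -0.0018 -1.    ]
target [0.5695, 0.0296, 0.0863] delta mm [1.1 0.7 0.3]
```

View pics/wrist10.png

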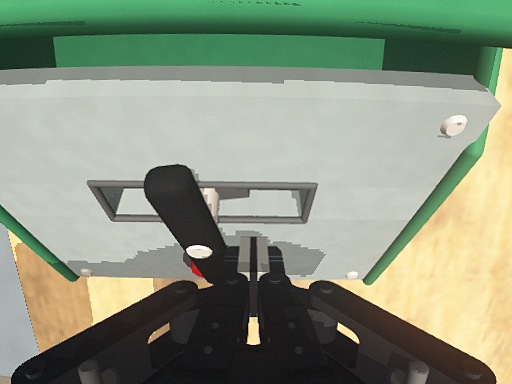

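View pics/scene10.png

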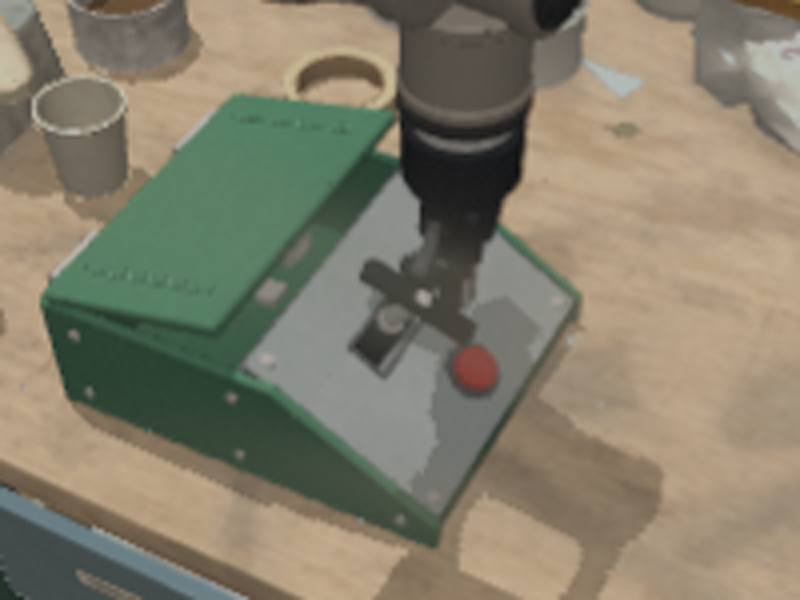

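>>> play_rows(commands=[0, 0, 6, 0, -1, 0, 0, 16, 0, -1, -2, -2, 26, 0, -1, -15, -5, 30, 0, -1, -40, -10, 30, 0, -1, -75, -20, 30, 0, -1, -110, -40, 30, 0, -1, -110, -60, 30, 0, -1])

```text
time_s: 10.6
eef_pos: [0.5994, -0.0299, 0.2015]
orientation: [-0.014, 0.704, 0.013, 0.71]
ft_force: [0.2, -1.2, 0.6]
width: -0.0003
```

>>> play_rows(commands=[0, -20, 0, 0, -1, 0, -50, 0, 0, -1, 0, -80, 0, 0, -1, 0, -80, 0, 0, -1, 0, -80, 0, 0, -1, 0, -80, 0, 0, -1, 0, -80, 0, 0, -1, 0, -80, 0, 0, -1])

```text
time_s: 11.4
eef_pos: [0.6006, -0.1078, 0.1965]
orientation: [-0.013, 0.707, 0.014, 0.707]
ft_force: [-0.4, 0.2, 0.9]
width: -0.0001
```

```bash
python3 go.py ; python3 - <<'E'
from plant import get_image
import cv2
d=get_image("top"); cv2.imwrite("pics/top11.png",d["image"][:,:,::-1]) 
d=get_image("scene"); cv2.imwrite("pics/scene11.png",cv2.resize(d["image"][80:270,110:360,::-1],None,fx=3.1,fy=3.1,interpolation=cv2.INTER_CUBIC)) 
E
```

```text
t 11.4 tcp [ 0.6006 -0.1078  0.1965] az 92.19 q [-0.303  0.526  1.329  0.     1.288 -0.341] F [-0.42  0.16  0.89] w -0.0001
toolx [-2.e-04  1.e-04 -1.e+00]
```

View pics/top11.png

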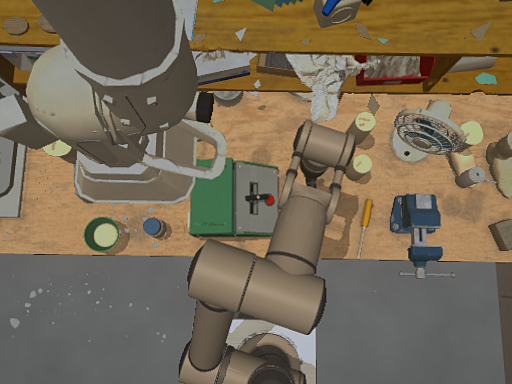

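View pics/scene11.png

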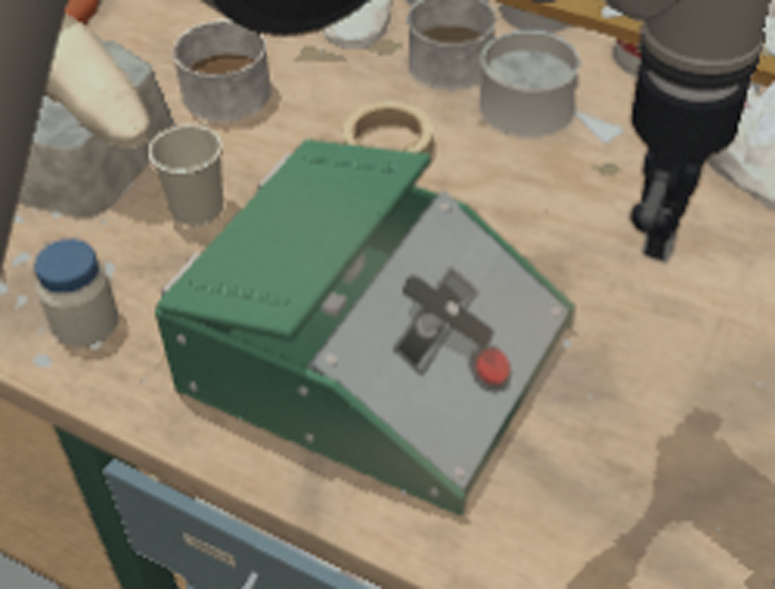

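```bash
python3 -c "
from plant import job_done
print(job_done())"
```

```text
the job is handed in; nothing more can be done
None
```

I unlatched the chest and handed the job in at about 11.5 s. `job_done()` reported no verdict, so the result rests on my own checks below.

- **Button:** I pushed the red button with the shut fingertips, moving square into the panel. It took about 12 N at full depth, and the wrist picture showed the handle popped out and not turned.
- **Handle:** The moves cannot tilt the tool to sit square on the panel, so I pushed the handle instead of gripping it. I pressed its right end down the slope along an arc, with at most about 13 N at the points I read. It turned clockwise to roughly 1.2 rad, judged from the path I commanded and the pictures.
- **Last checks:** In the final pictures the lid stands ajar, the handle is out and turned, and the button is back out. The fingers are well clear of the chest, with about 1 N read at the wrist.
- **Jar, stump and cup:** They look upright and unmoved in the last pictures. I did not measure their positions again.

No check failed. The one disagreement was a leftover of about 3 pixels on the button's position in the wrist view when fitting the chest's pose, and it had no effect.

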